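# Take the burr carrier out of the coffee grinder, whichever way its thread runs

## Task

Set the coffee grinder's dial to its release mark (the long broad stroke), unscrew the burr carrier by its round fluted grip - nobody knows whether its thread is right- or left-hand, so try both ways - and lift it straight out. Finish holding it level and still in the gripper, about 10 cm above the open chamber so that loose grounds fall back in, the dial still on its mark. Leave the canister, mug and brush where they are.

Things in the scene. Friction and masses are not known exactly. Their poses are not given: they have to be found in the camera images.
- grinder: burr coffee grinder without hopper, fixed on the worktop: aluminium box with grey top, 212 (x) x 130 (y) x 140 mm high. Origin: centre of its underside; x points to its back (drawer front faces -x), z up. On its flat top (the deck, 140 mm up): grind dial at x = -42 mm, burr chamber at x = +40 mm, both at y = 0. A metal ring 94 mm across, 3 mm high, bore 76 mm, surrounds the chamber mouth.
- dial (a joint): angle of the grind dial about its upright axis, rad, range -2 to 2, friction 0.1 N m, stays where left. 0 = pointer on the release mark; positive = anticlockwise seen from above. Starts 0.9 to 1.5. An interlock under the deck lets the carrier turn out only while the dial is within about 0.18 of 0; elsewhere it sticks after 10 to 25 degrees.
- dial_grip (a point): point on the dial's upright axis, 22 mm above the deck, turning with the dial. Bar to grip: 11 mm wide, 44 mm long, from 8 to 33 mm above the deck, on a disc 44 mm across; the bar lies along this point's x axis, its pointer end (narrow, black line on top) to -x.
- release_mark (a point): outer end of the release mark: the one long broad white stroke (15 x 4.5 mm) of the dial's scale, on the deck at the front (-x) side of the dial, 41 mm from its axis. The other strokes are short, thin and 20 degrees apart.
- chamber_mouth (a point): fixed point on the chamber's upright axis at the top of the ring, where the carrier's flange rests (143 mm above the worktop).
- carrier: loose burr carrier, 130 to 210 g, at first screwed home. Origin on its axis at the underside of its flange, z up. Black flange 88 mm across, 5 mm thick; on it a round fluted grip 44 mm across, 5 to 41 mm above the origin; below it a steel ring 54 mm across with three teeth to 35 mm radius, 34 mm deep. A white index stroke on flange and grip (-x side) points at the dial when home.
- carrier_grip (a point): point on the carrier's axis, mid-grip, 25 mm above its origin. Thread: right- or left-hand from one grinder to the next, not visible. The right way it turns easily with the fingers; 50 to 85 degrees from home it is free and lifts straight out; a stop comes at 88. The wrong way it stops hard after 1 to 4 degrees: the fingers just slip round (about 0.15 N m at 25 N grip) and the index stays put.
- canister: round canister with an orange lid, 111 mm across, 146 mm high, standing on the worktop to the left; origin at the centre of its underside. Leave alone.
- mug_a: white mug, 78 mm across without handle, 97 mm high, standing to the right; origin at the centre of its underside. Leave alone.
- brush: cleaning brush lying on the worktop to the right; origin under its middle. Leave alone.

How it is judged:
By the outcome, as a careful person would: the job done as asked, in the order asked, and still so for the second after the job is handed in, while the arm keeps its last pose, push and grip.
It also fails if it takes over 54 s, if anything falls off the work surface, if the arm or the gripper's body presses on something with over 40 N, if the wrist force passes 120 N, or if a joint passes its speed limit or range.

## Robot

A 7-joint arm with a two-finger parallel gripper is mounted at the origin on a cart in front of the work surface, level with it; the furniture and walls round the work are solid. World frame = base frame: x ahead of the robot, y to its left, z up, the work surface at z = 0. Lengths are in mm, angles in degrees, forces in N, time in s.
With the tool pointing down it reaches from about 425 to 800 mm from the base axis. Payload 8.3 kg.
Tool frame: the origin (TCP) lies at the centre of the arm's flange, where the gripper is bolted on; the fingertips stand 173 mm ahead of it and the grasp point (between the pads) lies 155 mm ahead of it; z points along the fingers, y is the line along which they close (so a half turn about z gives the same grasp; the last joint's range is limited). The gripper opens to 85 mm and grips with 20 to 120 N. Pads are 22 mm wide; open, the fingers measure 114 mm over their backs; the gripper's body (76 mm by 85 mm) begins 54 mm behind the grasp point. The pads swing forward as they close: fully open they stand 13 mm farther back than shut.
Start: joints at [-74.307, 21.967, 0.94, 78.501, -0.361, 79.538, -2.664], TCP at [206.504, 589.892, 404.679] pointing down, gripper open.
Joint ranges: [-169.22, 169.22], [-14.56, 117.87], [-87.37, 89.26], [10.42, 133.3], [-82.24, 262.24], [0.94, 117.77], [-172.7, 172.7]. Speed limits (degrees/s): [136.94, 136.94, 172.46, 172.46, 180, 180, 180].

## Interface

Orientations are given as [roll, pitch, yaw] about the fixed x, y, z axes, in that order (R = Rz(yaw) Ry(pitch) Rx(roll)).
In Python, from bench import robot, cams, order gives the robot as it stands.
- The arm moves only by the shell command python3 -m jog 'ROWS' [OPENING] [FORCE]. ROWS is JSON, a list of rows, each a list of 4 numbers: the shift along the tool's x, y, z in m, then the turn about the tool's z in rad. In form: [[x, y, z, turn], ...]. A call has 1 to 8 rows; each row is the pose to reach, as a shift and turn from the pose commanded when the call began, along the tool's axes at that moment; what a row does not reach only later rows make up. A row lasts 1/8 s, in which the tool goes at most 62.5 mm and 10.7 degrees, less where a joint would pass 70% of its speed; a pose out of reach is approached as far as the arm can. A call with a gripper value outside its range is refused whole. OPENING is the closure in counts, from 0 (fully open) to 255 (shut), set as the call begins (- or left out, the last holds). The fingers move at their own pace and stop on an object; FORCE is the grip in N (left out, the last holds). Time passes only in rows, so rows that repeat a pose let the fingers close. It gives the time, the measured TCP pose, the force, the opening and the grip force at its end, in the units of the state.
- robot.sense(): the state, without advancing time (a new reading comes with each control period).
- cams.read_camera(name): name is "scene" or "side" or "wrist"; returns (picture, depth): 420x560x3 uint8, red, green, blue; 420x560 float32, mm along the optical axis (not along the pixel's ray), 0 where there is no reading.
- cams.get_calibration(name): a dict with "K" (3x3 intrinsics, pixels), "rvec" (rotation vector, rad) and "tvec" (3), from world to camera coordinates, as OpenCV has them. Camera axes: x right, y down, z forward; pixel columns grow to the right and rows downward; lengths in mm; the calibration is good to about 2 mm. A picture is of the moment at which its call begins: read the wrist's pose just before it. get_calibration takes no time and is no camera call; for the wrist camera it gives the pose at the moment of the call.
- order.finish_job(): hands the job in; it is judged then, once.
Trained networks look in the newest picture that a camera, given by its name, has taken for a name from the list of things; names that differ only in an ending like _2 or _b are one class to them, and where a whole thing is asked for, a point or a joint stands for the part that bears it (a point fixed in the world has none). Each returns a list of dicts, best first, with "conf" (0 to 1); they miss things now and then, are a little off and sometimes report something else, mostly with a low value. They report only what shows in the picture. A call takes as long as a camera call.
- cams.find_in(camera, target): "rect" ([left, top, right, bottom] in pixels, round what is visible of it).
- cams.masks_of(camera, target): "region" (420x560 bool, what is visible of it) and "rect" ([left, top, right, bottom] in pixels, round what is visible of it).
- cams.mark_of(camera, target): "location" ([column, row] in pixels: a listed point, or the origin of a listed thing).
The state is a dict: "time": time; "joints": joint angles; "joint_velocities": joint speeds; "joint_efforts": joint torques, N m; "tool_pos": TCP position; "orientation": TCP orientation; "force": force on the tool from outside, world axes, zero at the start; "wrist_torque": the same for the moment, N m; "finger_gap": finger opening in mm; "grip_force": force on a finger pad.
Only numpy, scipy, OpenCV 4.12 (cv2) and the standard library are available. Lean on these libraries where they do the work, as an engineer would, in place of code of your own. Each camera call takes 0.05 s, during which the arm holds its last target. There are 200 camera calls.

## Working session

There is one attempt and no reset: what is moved stays moved. The work goes in short steps, Python scripts to look and compute and a shell command to move; the robot and the scene stay as the last step left them, time stands still between calls to the robot, and variables do not carry over. Pictures are saved under pics/ and viewed, at most 10 in all, crops included, and the job is handed in when it is done.

```bash
mkdir -p pics; ls; cat > h.py <<'E'
import numpy as np, cv2
from scipy.spatial.transform import Rotation as R
from bench import robot, cams, order
def cal(n):
    c=cams.get_calibration(n); return np.array(c['K']),R.from_rotvec(np.ravel(c['rvec'])).as_matrix(),np.ravel(c['tvec'])
def onz(n,uv,z,c=None):
    K,M,t=c or cal(n); d=M.T@np.linalg.inv(K)@[uv[0],uv[1],1]; o=-M.T@t
    return o+d*(z-o[2])/d[2]
def save(n,f):
    im,d=cams.read_camera(n); cv2.imwrite('pics/'+f,im[:,:,::-1]); return im,d
E
python3 - <<'E'
from h import *
s=robot.sense(); print(s['tool_pos'],s['orientation'],s['finger_gap'],s['force'])
for n in ['scene','side']:
    im,d=save(n,n+'0.png')
    for t,z in [('dial_grip',162),('release_mark',140),('chamber_mouth',143),('carrier_grip',168),('carrier',143),('grinder',0),('canister',0),('mug_a',0),('brush',0)]:
        for r in cams.mark_of(n,t)[:1]: print(n,t,round(r['conf'],2),np.round(r['location'],1),onz(n,r['location'],z).round(1))
a=cv2.imread('pics/scene0.png');b=cv2.imread('pics/side0.png')
cv2.imwrite('pics/both.png',cv2.resize(np.vstack([a,b]),(400,600)))
E
```

```text
pics
[206.42460971 589.74846483 403.63702247] [-1.79883619e+02  1.65842796e-03  1.60707527e+02] 85.32798897010834 [ 0.04035546 -0.15436912 -0.20277783]
scene dial_grip 0.46 [262.5 191.8] [512.4 111.  162. ]
scene release_mark 0.76 [247.2 201.2] [470.7 119.  140. ]
scene chamber_mouth 0.75 [291.9 188.1] [596.3 100.3 143. ]
scene carrier_grip 0.68 [287.9 186.1] [577.8  91.7 168. ]
scene carrier 0.88 [287.5 193.8] [575.3  88.  143. ]
scene grinder 0.65 [275.6 225.2] [551.3 107.9   0. ]
scene canister 0.97 [259.6 161.1] [640.  375.9   0. ]
scene mug_a 0.68 [374.  318.7] [ 620.  -267.8    0. ]
scene brush 0.95 [314.7 361.2] [ 434.4 -282.8    0. ]
side dial_grip 0.77 [278.7 180.7] [504.3 118.3 162. ]
side release_mark 0.72 [262.9 186.2] [461.1 131.7 140. ]
side chamber_mouth 0.75 [307.4 188.6] [579.8 100.3 143. ]
side carrier_grip 0.65 [305.9 179.6] [576.2 105.4 168. ]
side carrier 0.64 [305.2 189. ] [573.7  98.8 143. ]
side grinder 0.75 [293.3 230.5] [541.2 108.6   0. ]
side canister 0.65 [346.6 332.6] [ 620.1 -267.    -0. ]
side mug_a 0.96 [347.1 337.7] [ 618.4 -280.2    0. ]
side brush 0.66 [259.1 349.4] [ 433. -292.    0.]
```

View pics/both.png

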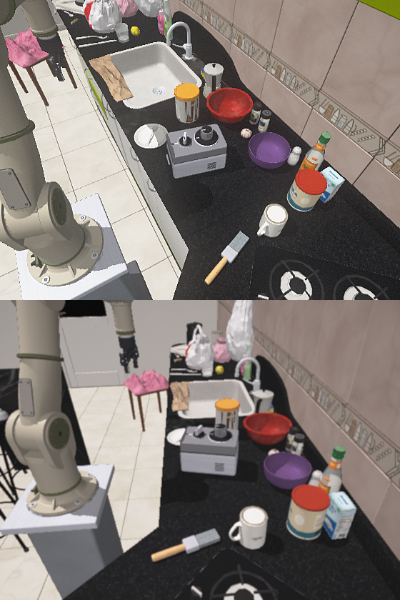

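```bash
python3 -m jog '[[-0.05,-0.036,0,0.15],[-0.1,-0.073,0,0.32],[-0.15,-0.109,0,0.48],[-0.2,-0.145,0,0.64],[-0.25,-0.182,0,0.8],[-0.3,-0.218,0,0.96],[-0.34,-0.247,0,1.12],[-0.38,-0.277,0,1.2]]' 0 25
```

```text
time: 2.0
tool_pos: [474.4, 201.3, 405.0]
orientation: [180.0, -0.0, 91.7]
force: [1.0, 1.6, -0.0]
finger_gap: 85.6
grip_force: 0.0
```

The pictures show the grinder in the middle (scene about (195,150), side about (210,450) in the half-size montage), with the dial at the left and the black carrier grip at the right. The canister with the orange lid is behind, and the mug and brush are in front on the right.

```bash
cat >> h.py <<'E'
def wr(f,ts):
    s=robot.sense(); c=cal('wrist'); im,d=save('wrist',f); print(s['tool_pos'].round(1),s['orientation'].round(1))
    for t,z in ts:
        for r in cams.mark_of('wrist',t)[:1]: print(t,round(r['conf'],2),np.round(r['location'],1),onz('wrist',r['location'],z,c).round(1))
    return im,d,c
TS=[('dial_grip',162),('release_mark',140),('chamber_mouth',143),('carrier_grip',168),('carrier',143)]
E
python3 - <<'E'
from h import *
wr('w1.png',TS)
E
```

```text
[474.4 201.3 405. ] [180.   -0.   91.7]
dial_grip 0.69 [314.8 335.7] [503.2 113.9 162. ]
release_mark 0.68 [260.2 307.1] [461.1 122.5 140. ]
```

View pics/w1.png

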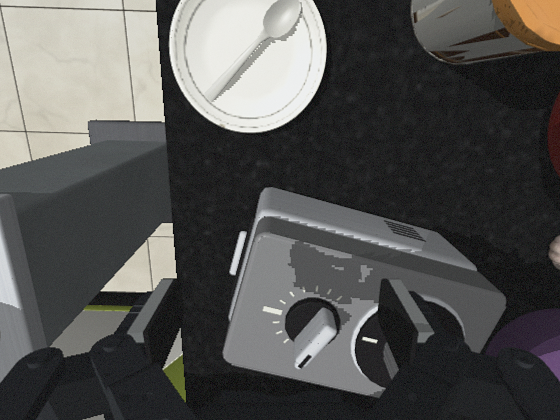

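The wrist view has the dial at (313,335). Its pointer (black line) is at (305,360), so the bar yaw is about 64°. The broad release mark is at (272,310), and the carrier's index stroke at (369,340). I'll place the camera better before measuring.

```bash
python3 - <<'E'
from h import *
K,M,t=cal('wrist'); s=robot.sense(); o=-M.T@t
T=R.from_euler('xyz',s['orientation'],degrees=True).as_matrix()
print(K[0,0],'cam in tool',(T.T@(o-s['tool_pos'])).round(1),'axis',(T.T@M.T[:,2]).round(3))
def proj(tcp,yaw,P):
    T2=R.from_euler('xyz',[180,0,yaw],degrees=True).as_matrix()
    q=T.T@(np.array(P)-0) 
    pt=T2.T@(np.array(P)-tcp); pc=M@(T@pt+s['tool_pos'])+t; u=K@pc; return (u[:2]/u[2]).round()
for yaw in (64,92):
  a=np.radians(yaw)
  for back in (0,40,80):
    for z in (405,370):
        tcp=np.array([540,105,z])-back*np.array([np.cos(a),np.sin(a),0])
        print(yaw,back,tcp.round(),[proj(tcp,yaw,p).tolist() for p in ([503,114,162],[461,122.5,140],[583,96,168])])
E
```

```text
344.4617110273018 cam in tool [83.2  0.5 29.7] axis [-0.323 -0.001  0.946]
64 0 [540. 105. 405.] [[224.0, 237.0], [174.0, 238.0], [347.0, 213.0]]
64 0 [540. 105. 370.] [[215.0, 261.0], [158.0, 260.0], [358.0, 234.0]]
64 40 [522.  69. 405.] [[221.0, 179.0], [168.0, 186.0], [351.0, 150.0]]
64 40 [522.  69. 370.] [[210.0, 194.0], [150.0, 201.0], [364.0, 161.0]]
64 80 [505.  33. 405.] [[217.0, 113.0], [162.0, 128.0], [355.0, 79.0]]
64 80 [505.  33. 370.] [[205.0, 117.0], [142.0, 134.0], [371.0, 76.0]]
92 0 [540. 105. 405.] [[224.0, 211.0], [169.0, 187.0], [345.0, 244.0]]
92 0 [540. 105. 370.] [[214.0, 231.0], [151.0, 202.0], [356.0, 269.0]]
92 40 [541.  65. 405.] [[220.0, 149.0], [163.0, 129.0], [349.0, 185.0]]
92 40 [541.  65. 370.] [[209.0, 160.0], [143.0, 135.0], [361.0, 201.0]]
92 80 [543.  25. 405.] [[216.0, 80.0], [156.0, 64.0], [353.0, 118.0]]
92 80 [543.  25. 370.] [[204.0, 78.0], [133.0, 59.0], [367.0, 123.0]]
```

```bash
python3 -m jog '[[-0.045,0.02,0.007,0.17],[-0.09,0.04,0.014,0.34],[-0.118,0.052,0.02,0.48],[-0.118,0.052,0.02,0.48],[-0.118,0.052,0.02,0.48]]' 
cat >> h.py <<'E'
def whites(im,c,z=140):
    # bright compact blobs, world position & direction on plane z
    g=im.min(2); n,l,st,ce=cv2.connectedComponentsWithStats((g>215).astype(np.uint8))
    for i in range(1,n):
        if 8<st[i,4]<600:
            ys,xs=np.where(l==i); P=np.array([onz('wrist',(x,y),z,c)[:2] for x,y in zip(xs,ys)])
            m=P.mean(0); w,v=np.linalg.eigh(np.cov((P-m).T)); print('blob',ce[i].round(),st[i,4],m.round(1),'len',(np.sqrt(12*w)).round(1),'dir',np.degrees(np.arctan2(v[1,1],v[0,1])).round(1))
E
python3 - <<'E'
from h import *
im,d,c=wr('w2.png',TS); whites(im,c)
E
```

```text
time: 2.92
tool_pos: [529.2, 88.7, 384.6]
orientation: [-180.0, -0.0, 64.7]
force: [-0.1, 0.5, -0.6]
finger_gap: 85.2
grip_force: 0.0
[529.2  88.7 384.6] [-180.    -0.    64.7]
dial_grip 0.95 [221.8 220.8] [502.6 113.5 162. ]
release_mark 0.96 [165.8 221.9] [461.3 123.1 140. ]
chamber_mouth 0.6 [361.1 200.7] [584.1  82.5 143. ]
carrier_grip 0.93 [361.  200.1] [582.   92.4 168. ]
carrier 0.91 [354.8 187.1] [583.7  92.6 143. ]
blob [72.  5.] 31 [481.2 254. ] len [1.4 6.5] dir 49.9
blob [556.   5.] 13 [720.7 140.9] len [2.1 3.5] dir 167.0
blob [416. 144.] 10 [627.9 100.9] len [0.5 7.9] dir 100.1
blob [224. 167.] 18 [514.1 139.3] len [1.6 4.6] dir 70.0
blob [208. 170.] 16 [504.2 141.7] len [1.4 4.6] dir 84.5
blob [240. 169.] 15 [522.7 133.6] len [1.4 4.5] dir -135.7
blob [195. 178.] 17 [494.  140.6] len [1.4 5.2] dir 104.5
blob [187. 190.] 15 [485.  136.1] len [1.3 5.4] dir 127.0
blob [ 33. 208.] 126 [387.2 168.9] len [ 6.1 11.3] dir 56.5
blob [ 83. 207.] 83 [417.4 155.4] len [ 1.9 26.3] dir -175.3
blob [300. 201.] 69 [548.1  98.5] len [ 2.6 12.1] dir 166.0
blob [183. 204.] 16 [477.9 129.1] len [1.5 4.9] dir 144.0
blob [346. 213.] 121 [572.1  77.6] len [ 3.2 17.6] dir 165.9
blob [ 58. 213.] 17 [399.6 158.8] len [1.4 8.9] dir -176.3
blob [179. 220.] 143 [469.9 120.6] len [ 4.5 15.1] dir 166.4
blob [ 57. 223.] 11 [395.5 153.6] len [1.2 6.7] dir 179.5
blob [ 33. 224.] 12 [379.6 159.6] len [3.  4.5] dir -151.5
blob [ 28. 237.] 324 [370.9 153.8] len [ 5.2 40.1] dir -176.0
blob [191. 232.] 15 [472.9 109.6] len [1.4 5.3] dir -174.7
blob [202. 242.] 13 [476.   99.9] len [1.5 4.6] dir -153.8
blob [245. 248.] 12 [500.1  83.2] len [1.4 4.9] dir 84.6
blob [230. 250.] 12 [490.5  86.1] len [1.2 4.7] dir 61.8
blob [214. 262.] 11 [476.   83.3] len [1.9 4.9] dir 106.3
blob [ 10. 339.] 534 [304.5  92.2] len [15.8 26.6] dir 72.9
blob [184. 323.] 54 [431.5  48.1] len [5.3 9.9] dir -136.5
```

View pics/w2.png

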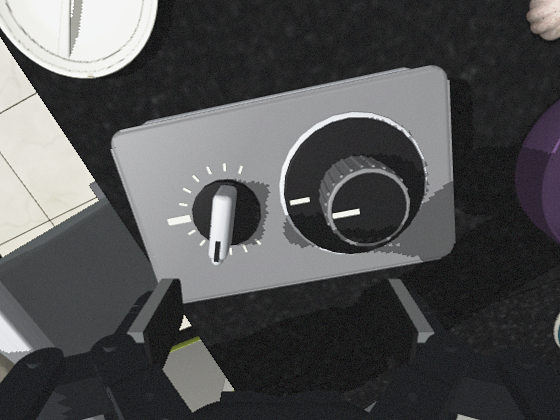

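The view shows the broad mark at (179,220), the dial bar from (226,190) to the pointer at (216,262), and the carrier grip top at (370,208). Grinder yaw is about -14°, the dial axis about (502.4,112.6) and the carrier axis about (582,92.8).

```bash
python3 - <<'E'
from h import *
im=cv2.imread('pics/w2.png')[:,:,::-1]; c=cal('wrist')
hsv=im.min(2); m=np.zeros(im.shape[:2],np.uint8)
g=cv2.connectedComponentsWithStats(((im.min(2)>150)).astype(np.uint8))
l=g[1]; i=l[230,222]; ys,xs=np.where(l==i)
print(len(xs),xs.min(),xs.max(),ys.min(),ys.max())
for z in (165,173):
    P=np.array([onz('wrist',(x,y),z,c)[:2] for x,y in zip(xs,ys)]);mm=P.mean(0);w,v=np.linalg.eigh(np.cov((P-mm).T))
    print(mm.round(1),np.sqrt(12*w).round(1),np.degrees(np.arctan2(v[1,1],v[0,1])))
E
```

```text
31776 111 447 68 299
[530.5 128.6] [107.6 176.4] 179.20311532021663
[532. 130.] [103. 169.] 179.20311532021663
```

```bash
python3 - <<'E'
from h import *
c=cal('wrist')
a=onz('wrist',(226,187),173,c);b=onz('wrist',(215.5,262),173,c); d=a-b; print(a,b,(a+b)/2,np.degrees(np.arctan2(d[1],d[0])))
im=cv2.imread('pics/w2.png'); cv2.imwrite('pics/w2c.png',cv2.resize(im[170:280,150:300],None,fx=5,fy=5,interpolation=2))
E
```

```text
[518.03798207 131.59332014 173.        ] [490.747871    94.06578212 173.        ] [504.39292653 112.82955113 173.        ] 53.97526681809673
```

View pics/w2c.png

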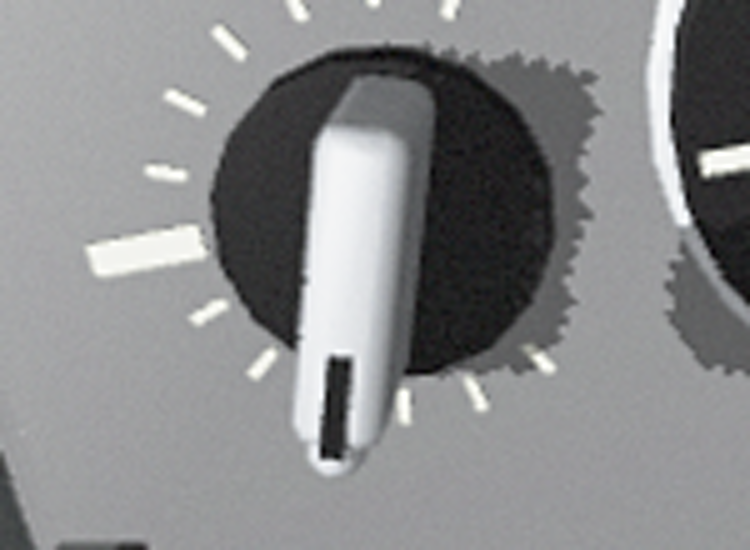

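```bash
python3 -m jog '[[0.01,-0.034,0,0.117],[0.01,-0.034,0.02,0.117],[0.01,-0.034,0.035,0.117],[0.01,-0.034,0.035,0.117],[0.01,-0.034,0.035,0.117]]' 150 25
python3 - <<'E'
from h import *
s=robot.sense();print(s['tool_pos'],s['orientation'],s['finger_gap'])
im,d=save('wrist','w3.png')
E
```

```text
time: 3.85
tool_pos: [503.6, 110.1, 350.1]
orientation: [180.0, -0.0, 57.7]
force: [0.3, 0.4, -0.1]
finger_gap: 35.2
grip_force: 0.0
[503.62408877 110.09551436 350.0885929 ] [ 1.79975549e+02 -1.47670749e-03  5.77114269e+01] 35.220738721919524
```

View pics/w3.png

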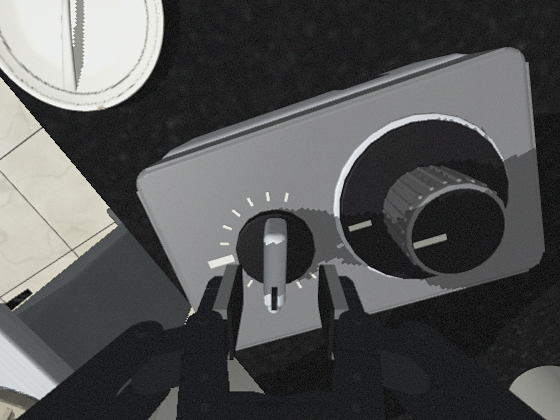

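The bar stands upright in the image at x≈275 and is centred between the fingers, which are at about x=235 and x=325. Next I descend and close.

```bash
python3 -m jog '[[0.0015,-0.002,0.008,0],[0.0015,-0.002,0.018,0],[0.0015,-0.002,0.025,0],[0.0015,-0.002,0.025,0],[0.0015,-0.002,0.025,0]]'
python3 -m jog '[[0,0,0,0],[0,0,0,0],[0,0,0,0],[0,0,0,0],[0,0,0,0]]' 255 40
```

```text
time: 4.53
tool_pos: [502.5, 112.7, 324.8]
orientation: [180.0, 0.0, 57.7]
force: [-0.0, -0.2, 0.6]
finger_gap: 35.3
grip_force: 0.0
time: 5.15
tool_pos: [502.3, 112.9, 325.1]
orientation: [-180.0, -0.0, 57.8]
force: [-4.4, -0.5, 5.4]
finger_gap: 10.3
grip_force: 41.3
```

```bash
python3 -m jog '[[0,0,0,0.16],[0,0,0,0.32],[0,0,0,0.48],[0,0,0,0.64],[0,0,0,0.8],[0,0,0,0.96],[0,0,0,1.12],[0,0,0,1.255]]'
python3 -m jog '[[0,0,0,0],[0,0,0,0]]'; python3 -c "
from h import *
s=robot.sense();print(s['joints'].round(),s['wrist_torque'],s['orientation'])"
```

```text
time: 6.15
tool_pos: [502.2, 113.1, 325.1]
orientation: [-180.0, 0.0, -14.4]
force: [-4.4, 0.8, 6.5]
finger_gap: 10.0
grip_force: 41.4
time: 6.4
tool_pos: [502.2, 113.1, 325.1]
orientation: [-180.0, 0.0, -14.1]
force: [-4.0, 1.1, 6.5]
finger_gap: 10.1
grip_force: 41.5
[ -52.   14.   42.  104.  -10.   66. -111.] [ 0.14533958  0.90121269 -0.08281324] [-1.79962233e+02  2.70667070e-02 -1.41434086e+01]
```

```bash
python3 -m jog '[[0,0,0,0],[0,0,0,0],[0,0,0,0],[0,0,-0.02,0],[0,0,-0.04,-0.05],[0,0,-0.065,-0.2],[0,0,-0.065,-0.37],[0,0,-0.065,-0.54]]' 150 25
python3 -m jog '[[0,0.01,0,-0.17],[0,0.01,0,-0.34],[0,0.01,0,-0.51],[0,0.01,0,-0.68],[0,0.01,0,-0.75],[0,0.01,0,-0.75],[0,0.01,0,-0.75]]'
python3 - <<'E'
from h import *
im,d,c=wr('w4.png',TS); whites(im,c)
E
```

```text
time: 7.4
tool_pos: [502.5, 112.7, 390.0]
orientation: [-180.0, -0.0, 17.1]
force: [0.2, 0.8, -0.1]
finger_gap: 34.9
grip_force: 0.0
time: 8.28
tool_pos: [505.3, 103.1, 389.6]
orientation: [-180.0, 0.0, 59.6]
force: [0.3, -0.5, 0.4]
finger_gap: 35.5
grip_force: 0.0
[505.3 103.1 389.6] [-180.     0.    59.6]
dial_grip 0.72 [267.6 222.8] [502.9 113.6 162. ]
release_mark 0.71 [209.6 227.3] [461.8 124.1 140. ]
carrier_grip 0.76 [402.3 192.7] [581.1  92.  168. ]
carrier 0.84 [394.8 179.5] [584.8  91.9 143. ]
blob [96. 10.] 80 [480.8 265.3] len [ 2.1 10.9] dir 47.9
blob [25. 19.] 14 [442.6 282.3] len [0.9 4.9] dir 66.6
blob [39. 82.] 48 [426.2 253. ] len [ 1.3 15.4] dir 91.1
blob [ 54. 103.] 18 [425.9 239.7] len [3.1 8.1] dir 73.2
blob [351. 138.] 589 [572.2 128.7] len [25.2 81.7] dir -165.1
blob [ 62. 112.] 14 [426.2 233.1] len [1.5 5.6] dir 95.8
blob [  6. 141.] 13 [383.9 237.5] len [1.3 7.2] dir -178.9
blob [264. 170.] 13 [514.4 139.3] len [1.1 4.8] dir 60.4
blob [279. 172.] 12 [522.6 133.4] len [1.1 4.9] dir -135.6
blob [248. 175.] 14 [504.4 141.8] len [1.3 4.8] dir 84.9
blob [237. 184.] 13 [494.4 140.5] len [1.3 4.9] dir 111.3
blob [229. 196.] 12 [485.5 135.7] len [1.1 5. ] dir 124.0
blob [340. 197.] 62 [548.9  98.1] len [ 2.5 12. ] dir 164.9
blob [392. 205.] 110 [576.6  75.2] len [ 3.1 17.2] dir 165.9
blob [227. 210.] 10 [478.6 128.5] len [1.1 4.8] dir 142.8
blob [222. 226.] 118 [470.  120.7] len [ 4.1 14.4] dir 166.5
blob [267. 229.] 332 [495.2 102.8] len [ 5.9 35.4] dir 163.3
blob [232. 240.] 14 [469.7 108.7] len [2.6 2.8] dir -139.7
blob [300. 240.] 9 [510.5  84.4] len [0.9 4.9] dir 102.6
blob [260. 251.] 9 [482.2  91.7] len [1.1 4.3] dir 49.3
```

```bash
python3 - <<'E'
from h import *
im=cv2.imread('pics/w4.png'); cv2.imwrite('pics/w4c.png',cv2.resize(im[150:290,180:440],None,fx=3,fy=3,interpolation=2))
E
```

```text
(no output)
```

View pics/w4c.png

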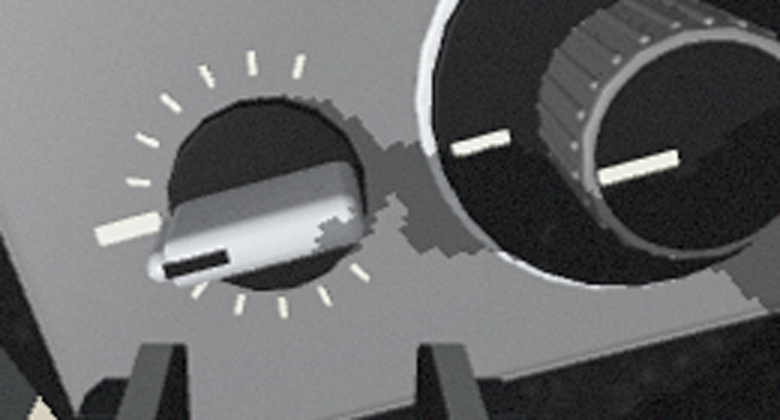

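The pointer line, from (165,270) to (228,257) in the crop, is parallel to the broad mark, from (97,236) to (158,222). I'll check the angle numerically and plan the carrier move.

```bash
python3 - <<'E'
from h import *
c=cal('wrist')
f=lambda u,v:onz('wrist',(u/3+180-.33,v/3+150-.33),173,c)[:2]
a,b=f(165,270),f(228,257);d=b-a;print(a,b,np.degrees(np.arctan2(d[1],d[0])))
t=f(155,269)-[502.4,112.6];print(np.hypot(*t),np.degrees(np.arctan2(-t[1],-t[0])))
s=robot.sense();y=np.radians(s['orientation'][2]);w=np.array([582,92.8])-s['tool_pos'][:2]
print(s['tool_pos'],np.degrees(y),'tool',np.cos(y)*w[0]+np.sin(y)*w[1],np.sin(y)*w[0]-np.cos(y)*w[1],s['joints'].round())
E
```

```text
[483.05111328 117.74639487] [495.22544359 113.85768526] -17.71445784343205
21.866978835891228 -16.796507201527863
[505.24474153 103.22606211 389.66015841] 59.735719344413255 tool 29.678733276214952 71.54890121584108 [-46.  10.  35.  98.  -6.  74. -40.]
```

```bash
python3 -m jog '[[0.012,0.03,0,0],[0.022,0.055,0,0],[0.0297,0.0715,0,0],[0.0297,0.0715,0.01,0],[0.0297,0.0715,0.03,0],[0.0297,0.0715,0.05,0],[0.0297,0.0715,0.064,0],[0.0297,0.0715,0.064,0]]' 60 30
python3 -m jog '[[0,0,0,0],[0,0,0,0],[0,0,0,0],[0,0,0,0],[0,0,0,0]]' 255 30
```

```text
time: 9.57
tool_pos: [581.2, 93.0, 324.5]
orientation: [-179.9, 0.1, 59.8]
force: [0.9, -0.3, 1.3]
finger_gap: 65.1
grip_force: 0.0
time: 10.2
tool_pos: [582.2, 92.7, 326.7]
orientation: [179.9, -0.1, 59.7]
force: [-1.9, -0.4, 6.4]
finger_gap: 43.2
grip_force: 31.2
```

```bash
python3 -m jog '[[0,0,0,-0.08],[0,0,0,-0.16],[0,0,0,-0.24],[0,0,0,-0.32],[0,0,0,-0.32]]'
python3 - <<'E'
from h import *
s=robot.sense();print(s['wrist_torque'],s['force'],s['joints'].round())
im,d,c=wr('w5.png',[('carrier_grip',168),('dial_grip',162)]); whites(im,c,148)
E
```

```text
time: 10.82
tool_pos: [582.4, 92.8, 326.7]
orientation: [179.9, -0.1, 78.1]
force: [0.4, 0.6, 5.0]
finger_gap: 43.4
grip_force: 31.3
[0.02309394 0.07411861 0.12817252] [0.42942919 0.57578883 4.9924076 ] [-36.  22.  32.  92. -12.  69. -14.]
[582.4  92.8 326.7] [ 1.799e+02 -1.000e-01  7.810e+01]
carrier_grip 0.93 [281.6 299.8] [583.3  91.  168. ]
dial_grip 0.84 [ 92.7 280.5] [502.4 114.3 162. ]
blob [557. 122.] 23 [711.7 139.2] len [1.7 2.6] dir -175.7
blob [303. 154.] 20 [604.6 148. ] len [1.6 5. ] dir 164.6
blob [354. 217.] 41 [622.6 114.6] len [1.7 5.7] dir 108.0
blob [365. 235.] 53 [626.  104.7] len [1.5 8.7] dir 100.3
blob [370. 253.] 16 [627.4  94.8] len [1.1 3.7] dir 91.2
blob [257. 281.] 256 [571.1  90.9] len [ 5.3 30.7] dir -165.9
blob [166. 283.] 16 [527.1  99.2] len [1.6 6.9] dir -156.4
blob [176. 283.] 12 [531.7  98.2] len [1.2 4.5] dir -171.8
blob [ 10. 290.] 10 [450.3 111.4] len [1.  4.2] dir -140.3
blob [160. 291.] 9 [522.8  95.8] len [1.6 3.1] dir 56.0
blob [148. 306.] 39 [514.2  88.5] len [2.  5.6] dir 107.4
blob [131. 311.] 38 [504.5  87.5] len [2.2 5.2] dir 83.1
blob [181. 313.] 9 [528.9  81.1] len [0.7 4.8] dir -159.5
blob [355. 312.] 15 [615.9  63.6] len [1.5 3.3] dir -177.6
blob [139. 321.] 13 [506.5  80.7] len [0.8 6.9] dir 158.2
blob [251. 330.] 121 [561.7  63.9] len [ 3.6 17.6] dir -175.2
blob [ 19. 344.] 10 [440.1  80.2] len [0.7 5.8] dir 84.0
blob [527. 396.] 14 [702.5 -11.2] len [1.6 4. ] dir 158.1
```

View pics/w5.png

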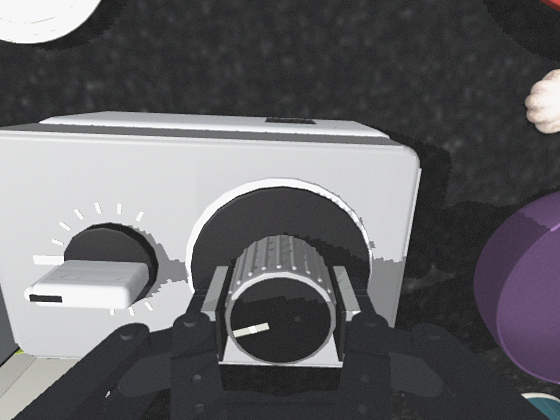

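The grip's index stroke at (251,330) turned with the fingers, from 166° to 185° (+19°). So anticlockwise is the right way, a right-hand thread. I carry on that way.

```bash
python3 -m jog '[[0,0,0,-0.12],[0,0,0,-0.24],[0,0,0,-0.36],[0,0,0,-0.48],[0,0,0,-0.6],[0,0,0,-0.72],[0,0,0,-0.84],[0,0,0,-0.84]]'
python3 - <<'E'
from h import *
s=robot.sense();print(s['wrist_torque'],s['force'],s['joints'].round())
im,d,c=wr('w6.png',[('carrier_grip',168)]); whites(im[290:],c,148) if 0 else whites(np.where(np.arange(420)[:,None,None]>270,im,0),c,184)
E
```

```text
time: 11.98
tool_pos: [582.3, 92.7, 326.7]
orientation: [179.9, 0.0, 126.3]
force: [0.0, 0.3, 5.9]
finger_gap: 43.4
grip_force: 31.3
[0.00541191 0.13215298 0.10629089] [0.04452919 0.2652965  5.89960117] [-30.  21.  23.  92.  -9.  69.  31.]
[582.3  92.7 326.7] [179.9   0.  126.3]
carrier_grip 0.9 [282.1 296.3] [583.5  93.2 168. ]
blob [190. 280.] 75 [545.5  86.8] len [1.4 9.1] dir 132.8
blob [370. 278.] 29 [599. 127.] len [0.7 6.4] dir 120.4
blob [267. 280.] 326 [568.6 103.8] len [ 6.8 29.1] dir 53.3
blob [314. 287.] 9 [584.4 111.9] len [0.4 4.7] dir 177.2
blob [212. 312.] 20 [559.6  79.8] len [1.5 2.5] dir -167.6
blob [350. 315.] 75 [603.4 110.5] len [3.  5.5] dir 85.5
blob [253. 329.] 158 [576.7  82.8] len [ 2.8 14.4] dir 53.7
blob [481. 324.] 13 [647.2 137.3] len [0.8 3.6] dir -169.6
blob [548. 338.] 11 [673.9 148.4] len [0.6 4.4] dir 55.4
blob [552. 342.] 33 [676.5 148.1] len [1.3 5.9] dir 49.6
blob [550. 353.] 23 [680.1 144.2] len [1.8 3.1] dir 154.9
blob [  6. 406.] 136 [514.  -12.1] len [ 4.7 15.2] dir 115.3
blob [ 19. 403.] 49 [517.8  -7.1] len [3.4 4.9] dir 135.8
```

```bash
python3 -m jog '[[0,0,0,-0.12],[0,0,0,-0.24],[0,0,0,-0.32],[0,0,0,-0.32]]'
python3 -m jog '[[0,0,-0.002,0],[0,0,-0.004,0],[0,0,-0.006,0],[0,0,-0.006,0]]' 255 45; python3 -c "
from h import *
s=robot.sense();print(s['wrist_torque'],s['force'])
im,d,c=wr('w7.png',[('carrier_grip',168)]); whites(np.where(np.arange(420)[:,None,None]>300,im,0),c,184)"
```

```text
time: 12.58
tool_pos: [582.4, 92.6, 326.7]
orientation: [179.9, 0.1, 144.6]
force: [-0.6, -0.3, 5.3]
finger_gap: 43.0
grip_force: 31.3
time: 13.08
tool_pos: [582.0, 92.8, 331.7]
orientation: [-180.0, -0.0, 144.5]
force: [0.9, -0.7, -2.5]
finger_gap: 43.1
grip_force: 45.8
[-0.00935885 -0.05201135  0.01271449] [ 0.90381526 -0.70289646 -2.50123669]
[582.   92.8 331.7] [-180.    -0.   144.5]
carrier_grip 0.77 [281.8 296.6] [585.3  91.3 168. ]
blob [179. 307.] 13 [556.8  60.9] len [0.4 6.8] dir 166.3
blob [229. 308.] 48 [569.   76.8] len [1.2 8.3] dir 127.4
blob [331. 307.] 33 [592.2 110.2] len [1.7 6.6] dir 162.1
blob [377. 307.] 21 [602.7 125.3] len [1.9 6.2] dir -159.2
blob [387. 313.] 10 [607.5 127.5] len [0.5 4.3] dir -176.9
blob [207. 312.] 15 [564.9  68.6] len [1.2 3.2] dir 47.5
blob [350. 313.] 45 [598.9 115.2] len [2.2 5.2] dir 78.7
blob [393. 319.] 12 [611.6 127.6] len [0.9 4.3] dir -176.7
blob [251. 329.] 225 [582.   78.1] len [ 3.1 14.5] dir 69.8
blob [331. 327.] 10 [600.2 105.2] len [0.5 4. ] dir 132.5
blob [227. 352.] 25 [585.3  62.8] len [1.7 8.8] dir 123.4
blob [233. 362.] 18 [591.1  61.8] len [1.6 7.1] dir 102.9
```

```bash
python3 -m jog '[[0,0,-0.01,0],[0,0,-0.022,0],[0,0,-0.036,0],[0,0,-0.052,0],[0,0,-0.068,0],[0,0,-0.084,0],[0,0,-0.097,0],[0,0,-0.104,0]]'
python3 -m jog '[[0,0,0,0],[0,0,0,0],[0,0,0,0],[0,0,0,0],[0,0,0,0],[0,0,0,0],[0,0,0,0],[0,0,0,0]]'
python3 - <<'E'
from h import *
s=robot.sense();print(s['wrist_torque'],s['force'],s['joint_velocities'].round(2))
im,d,c=wr('w8.png',[('chamber_mouth',143),('dial_grip',162),('release_mark',140)])
b,_=save('side','s8.png'); 
K,M,t=cal('side'); p=K@(M@[560,100,200]+t); u,v=(p[:2]/p[2]).astype(int)
cr=cv2.resize(b[v-105:v+105,u-140:u+140],None,fx=2,fy=2)[:,:,::-1]
cv2.imwrite('pics/m8.png',cv2.resize(np.hstack([cr,im[:,:,::-1]]),(800,300)))
for r in cams.mark_of('side','carrier')[:1]: print(r)
E
```

```text
time: 14.18
tool_pos: [582.1, 92.8, 436.7]
orientation: [180.0, 0.0, 144.5]
force: [-0.2, 0.5, -1.5]
finger_gap: 42.9
grip_force: 45.9
time: 15.18
tool_pos: [582.0, 92.8, 435.7]
orientation: [-180.0, -0.0, 144.6]
force: [0.3, -0.4, -2.5]
finger_gap: 42.9
grip_force: 45.9
[-0.05175951  0.01635345 -0.00926511] [ 0.3126263  -0.41636596 -2.52742522] [ 0.07 -0.02 -0.08 -0.03  0.01  0.03  0.  ]
[582.   92.8 435.7] [-180.    -0.   144.6]
dial_grip 0.9 [234.8 102.5] [501.5 112.4 162. ]
release_mark 0.65 [216.6  45.8] [463.  122.8 140. ]
{'location': [305.0, 152.8], 'conf': 0.94}
```

View pics/m8.png

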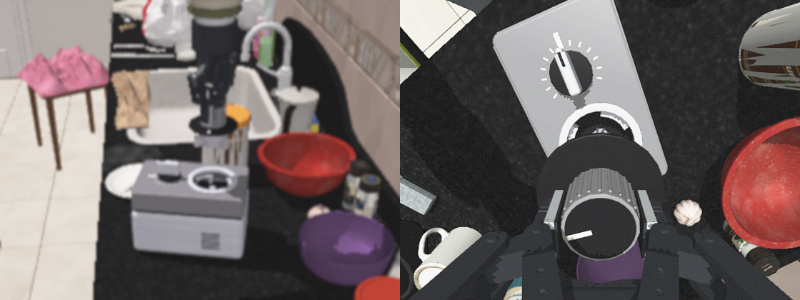

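The carrier hangs level above the open chamber: in the side crop (left) the flange is at (213,130) and the open ring at (213,180). In the wrist view (right) the dial points at its mark, at (560,45).

```bash
python3 -c "
from h import *
print(order.finish_job())"
```

```text
the job is handed in; nothing more can be done
None
```

I set the dial to its release mark (about 3° off by camera), unscrewed the carrier anticlockwise (right-hand thread), and handed in the job at about 15 s with the carrier held level and still about 11 cm above the open chamber; the canister, mug and brush were not touched.

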